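# Make up two desk kits from the stock

### The arm

A 6-joint arm with a two-finger parallel gripper is mounted at the origin on a cart in front of the work surface, level with it; the furniture and walls round the work are solid. World frame = base frame: x ahead of the robot, y to its left, z up, the work surface at z = 0. Lengths are in m, angles in rad, forces in N, time in s.
With the tool pointing down it reaches from about 0.375 to 0.975 m from the base axis. Payload 3.8 kg.
Tool frame: the origin (TCP) lies between the finger pads; the fingertips stand 8 mm ahead of it and the grasp point (between the pads) lies 11 mm behind it (robot.tip_extent is the z of the fingertips in the tool frame, in m); z points along the fingers, y is the line along which they close (so a half turn about z gives the same grasp; the last joint's range is limited). The gripper opens to 85 mm and grips with 20 to 120 N. Pads are 22 mm wide; open, the fingers measure 114 mm over their backs; the gripper's body (76 mm by 85 mm) begins 54 mm behind the grasp point. The pads swing forward as they close: fully open they stand 13 mm farther back than shut.
Start: joints at [1.152, 0.264, 1.604, -0, 1.274, -0.037], TCP at [0.251, 0.626, 0.239] pointing down, gripper open.
Joint ranges: [-2.63, 2.63], [-0.94, 2.18], [0.31, 2.57], [-1.31, 4.45], [0, 2.66], [-2.55, 2.55]. Speed limits (rad/s): [2.57, 2.57, 3.14, 3.14, 3.14, 3.14].

### API

Orientations are given as a unit quaternion [x, y, z, w].
In Python, from workcell import monitor, snapshot, camera_model, workorder, robot gives the robot as it stands.
- The arm moves only by the tool servo_tool, never from a script. Its argument "commands" is a list of rows, each a list of 4 numbers: the shift along the tool's x, y, z in mm, then the turn about the tool's z in degrees. A call has 1 to 10 rows; each row is the pose to reach, as a shift and turn from the pose commanded when the call began, along the tool's axes at that moment; what a row does not reach only later rows make up. A row lasts 1/12 s, in which the tool goes at most 41.7 mm and 7.16 degrees, less where a joint would pass 70% of its speed; a pose out of reach is approached as far as the arm can. A call with a gripper value outside its range is refused whole. "gripper" is the finger opening in mm, from 0 to 85.4, set as the call begins (left out, the last holds). The fingers move at their own pace and stop on an object; "squeeze" is the grip in N (left out, the last holds). Time passes only in rows, so rows that repeat a pose let the fingers close. It gives the time, the measured TCP pose, the force, the opening and the grip force at its end, in the units of the state.
- monitor.sense(): the state, without advancing time (a new reading comes with each control period).
- snapshot(name): name is "scene" or "side" or "wrist"; returns the picture (400x640x3 uint8, red, green, blue); there is no depth.
- camera_model(name): a dict with "fx", "fy", "cx", "cy" (pixels), "distortion" ([k1, k2, p1, p2, k3] as OpenCV has them; the pictures are not rectified), "world_from_camera" (4x4, takes a point from camera to world coordinates). Camera axes: x right, y up, looking along -z (the intrinsics and any distortion apply to the point x, -y, -z); pixel columns grow to the right and rows downward; lengths in m; the calibration is good to about 2 mm. A picture is of the moment at which its call begins: read the wrist's pose just before it. camera_model takes no time and is no camera call; for the wrist camera it gives the pose at the moment of the call.
- workorder.hand_in(): hands the job in; it is judged then, once.
The state is a dict: "time_s": time; "qpos": joint angles; "qvel": joint speeds; "effort": joint torques, N m; "tcp_pos": TCP position; "ee_rot": TCP orientation; "ft_force": force on the tool from outside, world axes, zero at the start; "wrist_torque": the same for the moment, N m; "opening": finger opening in m; "grip_force": force on a finger pad.
Only numpy, scipy, OpenCV 4.12 (cv2) and the standard library are available. Lean on these libraries where they do the work, as an engineer would, in place of code of your own. Each camera call takes 0.05 s, during which the arm holds its last target. There are 200 camera calls.

### The job

Make up the two desk kits: the blue tray gets the white charger and the yellow sticky notes, the green tray gets the black charger and the red box of staples, one thing to each compartment, lying flat on its floor. The white charger stands at the back of the grey stock lane behind the green-capped glue roller: lift the roller out and stand it aside, take the charger out, then put the roller back upright in the lane where it stood, and never knock it over. Leave the stapler and the tally counter where they are.

Things in the scene. Friction and masses are not known exactly. Their poses are not given: they have to be found in the camera images.
- white_adapter_center (a point): White plug-in charger, a block 43 x 30 x 24 mm (x, y, z), loose, standing in the stock lane behind the roller with its long x axis across the lane; z up. This point is its centre, 12 mm above its underside. Grip across the 30 mm (y) sides.
- black_adapter_center (a point): Black plug-in charger, the same block as the white one, 43 x 30 x 24 mm (x, y, z), loose on the desk, z up. This point is its centre, 12 mm above its underside. Grip across the 30 mm (y) sides.
- staples_center (a point): Red carton of staples, 62 x 48 x 26 mm (x, y, z), loose on the desk, z up. This point is its centre, 13 mm above its underside. Grip across the 48 mm (y) sides.
- notes_center (a point): Yellow pad of sticky notes, 76 x 50 x 14 mm (x, y, z), rigid, loose on the desk, z up. This point is its centre, 7 mm above its underside. Grip across the 50 mm (y) sides.
- roller_center (a point): Glue roller: upright pale bottle with a green cap, 36 mm (x) x 42 mm (y), 106 mm tall, loose, standing in the stock lane in front of the white charger; z up. This point is its centre, 53 mm above its underside. Its upper part (63 to 106 mm) can be gripped across the 36 mm (x) sides, above the lane walls and the charger.
- blue_tray: Blue kit tray, fixed to the desk: 104 x 228 mm (x, y), rim 16 mm high, walls 4 mm, floor 3 mm thick. A wall across the middle parts it into two equal compartments, each 96 mm (x) by 108 mm (y) inside, centred 56 mm from the tray's origin along +y and -y. Origin at the centre of the underside, z up.
- green_tray: Green kit tray, fixed to the desk: the same size and layout as the blue tray.
- stock_lane: Grey stock lane, fixed to the desk: a straight channel 160 mm long (x) and 68 mm wide (y), side walls 33 mm high and 4 mm thick (60 mm between them), floor 3 mm thick, back wall at +x, open at the front (-x). Origin at the centre of the underside, z up. At the start the roller stands about 18 mm before the origin (at x = -18 mm) and the white charger about 28 mm behind it (at x = +28 mm), both near y = 0.
- stapler_center (a point): Black desk stapler, 36 x 150 x 54 mm, loose on the desk beyond the work; not to be disturbed. This point is its centre, 27 mm above its underside.
- counter_center (a point): White round tally counter, 46 x 54 x 32 mm, loose on the desk beyond the work; not to be disturbed. This point is its centre, 16 mm above its underside.

How it is judged:
On the way, in this order (a step that is already met when the one before it is completed fails the run):
1. the glue roller is lifted out of the lane and stood aside ((x of roller_center in the frame of stock_lane below -0.095 m or x of roller_center in the frame of stock_lane above 0.095 m or y of roller_center in the frame of stock_lane below -0.045 m or y of roller_center in the frame of stock_lane above 0.045 m) and distance of white_adapter_center from where it was at the start of the episode below 0.05 m), for 0.2 s.
2. the white charger is taken out of the lane while the roller is out (horizontal distance between white_adapter_center and stock_lane above 0.1 m and (x of roller_center in the frame of stock_lane below -0.095 m or x of roller_center in the frame of stock_lane above 0.095 m or y of roller_center in the frame of stock_lane below -0.045 m or y of roller_center in the frame of stock_lane above 0.045 m)), for 0.2 s.
At the end, for the whole second after the job is handed in: Kits as asked, one thing flat in each compartment (height 5 mm, tilt 0.12 rad, centre 36 mm along x and 42 mm along y from its middle); roller upright in the lane (tilt 0.1 rad, centre 55 mm before to 20 mm behind the lane origin, 15 mm sideways); all at rest; stapler and counter moved under 25 mm ((((x of white_adapter_center in the frame of blue_tray between -0.036 and 0.036 m and y of white_adapter_center in the frame of blue_tray between 0.014 and 0.098 m and z of white_adapter_center in the frame of blue_tray between 0.01 and 0.02 m and angle between white_adapter_center's own z axis and vertical below 0.12 rad) and (x of notes_center in the frame of blue_tray between -0.036 and 0.036 m and y of notes_center in the frame of blue_tray between -0.098 and -0.014 m and z of notes_center in the frame of blue_tray between 0.005 and 0.015 m and angle between notes_center's own z axis and vertical below 0.12 rad)) or ((x of white_adapter_center in the frame of blue_tray between -0.036 and 0.036 m and y of white_adapter_center in the frame of blue_tray between -0.098 and -0.014 m and z of white_adapter_center in the frame of blue_tray between 0.01 and 0.02 m and angle between white_adapter_center's own z axis and vertical below 0.12 rad) and (x of notes_center in the frame of blue_tray between -0.036 and 0.036 m and y of notes_center in the frame of blue_tray between 0.014 and 0.098 m and z of notes_center in the frame of blue_tray between 0.005 and 0.015 m and angle between notes_center's own z axis and vertical below 0.12 rad))) and (((x of black_adapter_center in the frame of green_tray between -0.036 and 0.036 m and y of black_adapter_center in the frame of green_tray between 0.014 and 0.098 m and z of black_adapter_center in the frame of green_tray between 0.01 and 0.02 m and angle between black_adapter_center's own z axis and vertical below 0.12 rad) and (x of staples_center in the frame of green_tray between -0.036 and 0.036 m and y of staples_center in the frame of green_tray between -0.098 and -0.014 m and z of staples_center in the frame of green_tray between 0.011 and 0.021 m and angle between staples_center's own z axis and vertical below 0.12 rad)) or ((x of black_adapter_center in the frame of green_tray between -0.036 and 0.036 m and y of black_adapter_center in the frame of green_tray between -0.098 and -0.014 m and z of black_adapter_center in the frame of green_tray between 0.01 and 0.02 m and angle between black_adapter_center's own z axis and vertical below 0.12 rad) and (x of staples_center in the frame of green_tray between -0.036 and 0.036 m and y of staples_center in the frame of green_tray between 0.014 and 0.098 m and z of staples_center in the frame of green_tray between 0.011 and 0.021 m and angle between staples_center's own z axis and vertical below 0.12 rad))) and x of roller_center in the frame of stock_lane between -0.055 and 0.02 m and y of roller_center in the frame of stock_lane between -0.015 and 0.015 m and z of roller_center in the frame of stock_lane between 0.046 and 0.064 m and angle between roller_center's own z axis and vertical below 0.1 rad and linear speed of each of white_adapter, black_adapter, staples, notes, roller below 0.02 m/s and distance of each of stapler_center, counter_center from where it was at the start of the episode below 0.025 m); the robot touches nothing.
It fails at once if the glue roller is knocked over (tilted over 0.7 rad) (angle between roller_center's own z axis and vertical above 0.7 rad).
It fails at once if the stapler or the tally counter is moved by more than 25 mm (distance of any of stapler_center, counter_center from where it was at the start of the episode above 0.025 m).
It also fails if it takes over 131 s, if anything falls off the work surface, if the arm or the gripper's body presses on something with over 40 N, if the wrist force passes 120 N, or if a joint passes its speed limit or range.

## Working session

There is one attempt and no reset: what is moved stays moved. The work goes in short steps, Python scripts to look and compute and a tool call to move; the robot and the scene stay as the last step left them, time stands still between calls to the robot, and variables do not carry over. Pictures are saved under pics/ and viewed, at most 17 in all, crops included, and the job is handed in when it is done.

Besides the shell and the picture viewer there is one more tool, called after "Request:" as a command line: name --pt "numbers of a row" for each row, then --argument value for the rest. servo_tool: Moves the arm, as the interface text tells. Its arguments: {"type":"object","properties":{"commands":{"type":"array","items":{"type":"array","items":{"type":"number"}}},"gripper":{"type":"number"},"squeeze":{"type":"number"}},"required":["commands"]}

```bash
mkdir -p pics; ls
python3 - <<'E'
from workcell import monitor, snapshot, camera_model, robot
import cv2
s=monitor.sense();print(s)
for n in("scene","side","wrist"):
    im=snapshot(n);cv2.imwrite(f"pics/{n}0.png",im[:,:,::-1]);m=camera_model(n);print(n,m)
E
```

```text
pics
{'time_s': 0.0, 'qpos': array([ 1.15210378e+00,  2.64758053e-01,  1.60536431e+00,  1.24899539e-05,
        1.27370062e+00, -3.69016076e-02]), 'qvel': array([-1.91805350e-03,  1.30086152e-04,  5.45418787e-04,  2.12340829e-04,
       -1.18323068e-05, -1.18610335e-03]), 'effort': array([-1.67956860e-03, -5.15107548e+01, -3.67316723e+01, -2.39477959e-04,
        1.27787265e-02, -2.42184410e-05]), 'tcp_pos': array([0.25120437, 0.62575212, 0.23796394]), 'ee_rot': array([ 1.89739857e-01,  9.81833765e-01, -1.08500744e-03, -2.57655007e-04]), 'ft_force': array([-0.11328876, -0.51999083, -0.64082342]), 'wrist_torque': array([ 0.0407513 ,  0.00844154, -0.00230515]), 'grip_force': 0.0, 'opening': 0.08524203500471172}
scene {'fx': 424.33172732862124, 'fy': 424.33172732862124, 'cx': 315.15001463941917, 'cy': 202.46240301437632, 'distortion': array([-0.05531916,  0.        ,  0.        ,  0.        ,  0.        ]), 'world_from_camera': array([[ 0.58353831,  0.51965231, -0.6240549 , -0.0364855 ],
       [-0.81191143,  0.35740957, -0.46158232, -0.46173214],
       [-0.01681912,  0.77602827,  0.63
[... 302 characters left out ...]
y([[-0.99988574,  0.00164274, -0.01502666,  0.57989888],
       [-0.01254437, -0.64483657,  0.76421753,  0.69832726],
       [-0.00843433,  0.76431872,  0.6447835 ,  0.67189085],
       [ 0.        ,  0.        ,  0.        ,  1.        ]])}
wrist {'fx': 303.89378186459, 'fy': 303.89378186459, 'cx': 319.5880311753485, 'cy': 199.04449218616875, 'distortion': array([-0.00532579,  0.        ,  0.        ,  0.        ,  0.        ]), 'world_from_camera': array([[ 0.37369182, -0.88939454, -0.26330927,  0.18327184],
       [ 0.92755171,  0.35785889,  0.1076329 ,  0.65381833],
       [-0.00150055, -0.2844545 ,  0.95868837,  0.37306868],
       [ 0.        ,  0.        ,  0.        ,  1.        ]])}
```

View pics/scene0.png

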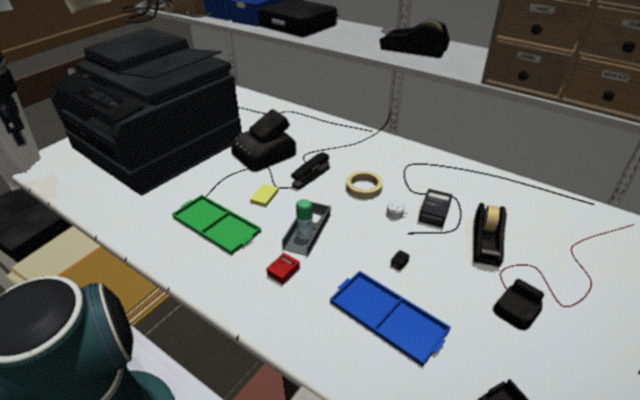

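View pics/side0.png

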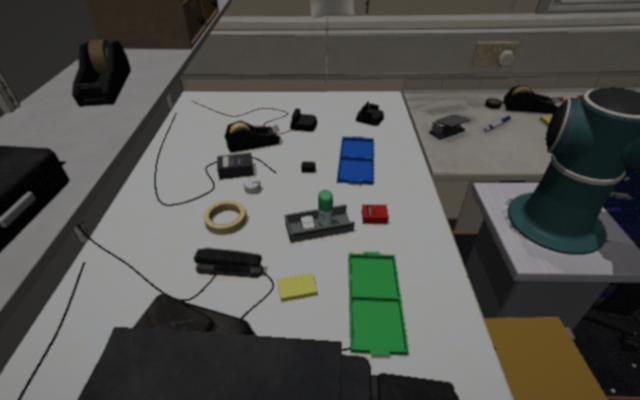

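```bash
cat > h.py <<'E'
from workcell import monitor, snapshot, camera_model, workorder
import numpy as np, cv2
from scipy.spatial.transform import Rotation as R
def look(n, save=None):
    m=camera_model(n); im=snapshot(n)[:,:,::-1].copy()
    if save: cv2.imwrite(f"pics/{save}.png",im)
    return im,m
def rays(m,px):
    K=np.array([[m["fx"],0,m["cx"]],[0,m["fy"],m["cy"]],[0,0,1]])
    u=cv2.undistortPoints(np.array(px,float).reshape(-1,1,2),K,np.array(m["distortion"])).reshape(-1,2)
    T=m["world_from_camera"]; d=np.c_[u[:,0],-u[:,1],-np.ones(len(u))]@T[:3,:3].T
    return T[:3,3],d
def plane(m,px,z):
    o,d=rays(m,px); return o+d*((z-o[2])/d[:,2])[:,None]
HSV=dict(green=((45,120,40),(80,255,255)),blue=((105,150,40),(125,255,255)),yellow=((22,90,100),(35,255,255)),red=((172,140,60),(179,255,255)))
def mask(im,c):
    h=cv2.cvtColor(im,cv2.COLOR_BGR2HSV); k=cv2.inRange(h,*HSV[c]) 
    if c=="red": k|=cv2.inRange(h,(0,140,60),(6,255,255))
    return k
def blobs(k,amin=60):
    c,_=cv2.findContours(k,cv2.RETR_EXTERNAL,cv2.CHAIN_APPROX_NONE)
    return sorted([x for x in c if cv2.contourArea(x)>amin],key=cv2.contourArea,reverse=True)
def rect(m,cnt,z):
    "min-area rectangle on plane z: centre, (long, short) in mm, yaw of long axis in deg"
    p=plane(m,cnt.reshape(-1,2),z)[:,:2]; (c,s,a)=cv2.minAreaRect((p*1000).astype(np.float32))
    if s[0]<s[1]: s=s[::-1]; a+=90
    return np.round(c,1),np.round(s,1),round((a+90)%180-90,1)
def go(x,y,z,yaw=None):
    "tool-axis shift (mm) and turn (deg) to the world point; yaw = world direction of the closing line, deg"
    s=monitor.sense(); r=R.from_quat(s["ee_rot"]); d=r.inv().apply(np.array([x,y,z])-s["tcp_pos"])*1000
    t=0
    if yaw is not None:
        ya=r.apply([0,1,0]); cur=np.degrees(np.arctan2(ya[1],ya[0])); t=-((yaw-cur+90)%180-90)
    print(np.round(d,1),"turn",round(t,1),"q6",round(s["qpos"][5],2))
E
python3 - <<'E'
from h import *
Z=dict(green=.016,blue=.016,yellow=.014,red=.026)
for n in("scene","side"):
    im=cv2.imread(f"pics/{n}0.png"); m=camera_model(n)
    for c in Z:
        for b in blobs(mask(im,c))[:3]:
            print(n,c,cv2.boundingRect(b),*rect(m,b,Z[c]))
m=camera_model("scene")
print(plane(m,[[303,203],[394,211],[400,255],[310,170]],0.0)*1000)
print(plane(m,[[303,203]],0.106)*1000, plane(m,[[330,207],[318,206],[300,252],[284,246]],0.033)*1000)
m=camera_model("side")
print(plane(m,[[326,195]],.106)*1000,plane(m,[[252,186],[308,165],[228,258]],0.02)*1000, plane(m,[[286,213],[347,206],[354,229],[290,238]],0.033)*1000)
r=R.from_quat(monitor.sense()["ee_rot"]);print(r.as_matrix().round(3))
E
```

```text
scene green (173, 196, 87, 58) [464.7 232. ] [239.2 106. ] 87.9
scene green (297, 201, 15, 19) [632.4  70.3] [73.8 37.3] 36.1
scene blue (331, 272, 119, 93) [ 466.9 -265.8] [237.8 106.7] 83.9
scene blue (204, 0, 76, 25) [1927.8 1624.7] [551. 526.] 29.5
scene yellow (251, 185, 27, 19) [628.2 204.8] [81.2 50.7] 12.8
scene red (267, 254, 32, 26) [440.6 -15.2] [62.1 50. ] -1.0
side green (349, 253, 59, 102) [469.8 238.7] [236.6 100.2] 87.7
side green (320, 195, 12, 16) [566.  -52.7] [59.6 29. ] -89.9
side blue (338, 138, 35, 45) [ 472.3 -255. ] [235.3  95.9] 84.2
side yellow (278, 274, 38, 25) [629. 209.] [74.3 49.4] 12.5
side red (363, 205, 25, 14) [444.4  -6.6] [59.  48.3] -1.1
[[ 6.69020302e+02  1.01542799e+02  0.00000000e+00]
 [ 7.79737025e+02 -1.19055133e+02  1.11022302e-13]
 [ 6.43341836e+02 -2.06163216e+02 -1.11022302e-13]
 [ 8.07615190e+02  1.79360693e+02  0.00000000e+00]]
[[567.10058794  20.17022838 106.        ]] [[663.78155727   8.83576997  33.        ]
 [649.50897086  36.72381009  33.        ]
 [491.10034315 -25.22673214  33.        ]
 [485.23873055  17.2100103   33.        ]]
[[566.62768288  24.65030989 106.        ]] [[ 767.12531152 -115.59540293   20.        ]
 [ 616.03417733 -214.59049927   20.        ]
 [ 784.99127861  140.81072347   20.        ]] [[664.4930264    7.17198944  33.        ]
 [512.48993693 -19.30484319  33.        ]
 [500.32747731  62.04622737  33.        ]
 [649.34694445  91.77958611  33.        ]]
[[-0.928  0.373 -0.001]
 [ 0.373  0.928 -0.002]
 [ 0.    -0.002 -1.   ]]
```

```bash
python3 -c "
from h import *
go(.55,.02,.33,12)"
```

```text
[-503.  -451.1  -91. ] turn 56.1 q6 -0.04
```

Request:
servo_tool --pt "-503 -451 -91 56" --pt "-503 -451 -91 56" --pt "-503 -451 -91 56" --pt "-503 -451 -91 56" --pt "-503 -451 -91 56" --pt "-503 -451 -91 56" --pt "-503 -451 -91 56" --pt "-503 -451 -91 56" --pt "-503 -451 -91 56" --pt "-503 -451 -91 56"

```text
time_s: 0.98
tcp_pos: [0.4343, 0.2541, 0.295]
ee_rot: [0.628, 0.778, 0.0, 0.0]
ft_force: [1.1, 1.4, 1.0]
opening: 0.0848
grip_force: 0.0
```

```bash
python3 -c "
from h import *
go(.55,.02,.33,12)"
```

```text
[-253.2   64.   -35. ] turn 0.1 q6 0.27
```

Request:
servo_tool --pt "-240 62 -33 0" --pt "-240 62 -33 0" --pt "-240 62 -33 0" --pt "-240 62 -33 0" --pt "-240 62 -33 0" --pt "-240 62 -33 0" --pt "-240 62 -33 0" --pt "-240 62 -33 0" --pt "-240 62 -33 0"

```text
time_s: 1.73
tcp_pos: [0.5447, 0.0345, 0.3273]
ee_rot: [0.629, 0.778, -0.0, -0.001]
ft_force: [-0.0, 0.2, 0.4]
opening: 0.0855
grip_force: 0.0
```

Run:
```python
from h import *
s=monitor.sense(); print(s["tcp_pos"])
im,m=look("wrist","w1")
cv2.imwrite("pics/w1b.png",cv2.convertScaleAbs(im,alpha=1.5))
Z=dict(green=.016,blue=.016,yellow=.014,red=.026)
for c in Z:
    for b in blobs(mask(im,c),150)[:3]: print(c,cv2.boundingRect(b),*rect(m,b,Z[c]))
```

```text
[0.5447023  0.03447894 0.32732894]
green (242, 0, 93, 95) [466.1 180.6] [126.  100.2] 87.6
blue (212, 253, 77, 109) [ 471.8 -248.9] [212.2 101.2] 84.9
yellow (379, 28, 59, 40) [627.  207.7] [75.6 47.7] 12.1
red (31, 0, 104, 58) [213.4 140.8] [128.3  66. ] 11.7
red (225, 157, 45, 39) [443.1  -8.1] [60.7 49. ] -0.5
```

View pics/w1b.png

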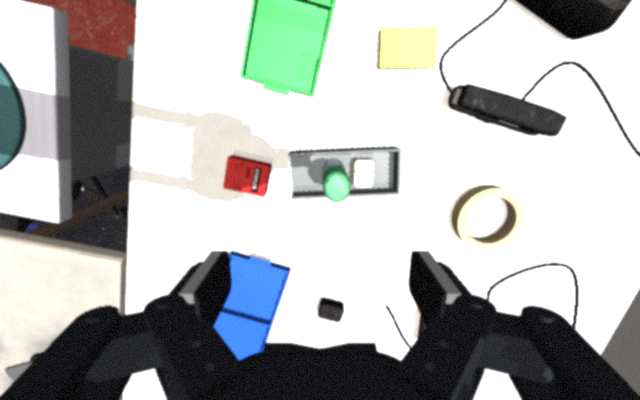

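The picture shows the lane rim corners at about (291,150), (397,147), (399,192), (293,196), the cap at (337,183), the white charger at (364,173), the black charger at (331,310), notes at (408,48) and staples at (247,175).

Run:
```python
from h import *
im=cv2.imread("pics/w1.png"); m=camera_model("wrist")
q=np.array([[291,150],[397,147],[399,192],[293,196]]); p=plane(m,q,.033)*1000; print(p.round(1),p.mean(0),np.linalg.norm(p-np.roll(p,1,0),axis=1))
g=cv2.cvtColor(im,cv2.COLOR_BGR2GRAY);h=cv2.cvtColor(im,cv2.COLOR_BGR2HSV)
print(h[183,337],h[173,364],h[173,385],h[310,331],h[163,310])
def sub(k,x0,y0,x1,y1):
    o=np.zeros_like(k);o[y0:y1,x0:x1]=k[y0:y1,x0:x1];return o
k=sub(cv2.inRange(h,(50,80,20),(85,255,255)),315,155,355,210)
for b in blobs(k,30): print("cap",cv2.boundingRect(b),*rect(m,b,.106))
k=sub(cv2.inRange(h,(0,0,125),(180,60,255)),340,158,380,190)
for b in blobs(k,30): print("white",cv2.boundingRect(b),*rect(m,b,.027))
k=sub(cv2.inRange(g,0,60),310,290,355,330)
for b in blobs(k,30): print("black",cv2.boundingRect(b),*rect(m,b,.024))
k=sub(cv2.inRange(g,0,105),280,140,405,205)
for b in blobs(k,30): print("lane",cv2.boundingRect(b),*rect(m,b,.033))
for n in("stapler",(507,110)),: print(plane(m,[n[1]],.05)*1000)
cv2.imwrite("pics/w1c.png",cv2.resize(im[130:330,200:430],None,fx=3,fy=3,interpolation=cv2.INTER_CUBIC))
```

```text
[[500.1  44.2  33. ]
 [644.6  79.5  33. ]
 [665.8  17.2  33. ]
 [515.3 -21.3  33. ]] [581.45402135  29.89308427  33.        ] [ 67.27732674 148.78298778  65.78349452 155.3328902 ]
[ 68  97 212] [126   6 214] [ 60   2 154] [130  45  34] [90  8 90]
cap (323, 166, 28, 35) [565.4  26.9] [42.4 31.7] -70.8
white (350, 158, 30, 31) [610.4  32.4] [43.9 42.7] -74.8
white (340, 158, 11, 15) [579.8  38.4] [20.4 14.4] -77.9
black (319, 299, 24, 22) [ 613.  -205.9] [39.7 36. ] -4.0
lane (289, 147, 108, 50) [578.5  28.7] [150.7  68.2] 14.4
lane (349, 151, 50, 44) [621.8  36.7] [70.9 61. ] 14.6
[[766.9010141 156.8240168  50.       ]]
```

View pics/w1c.png

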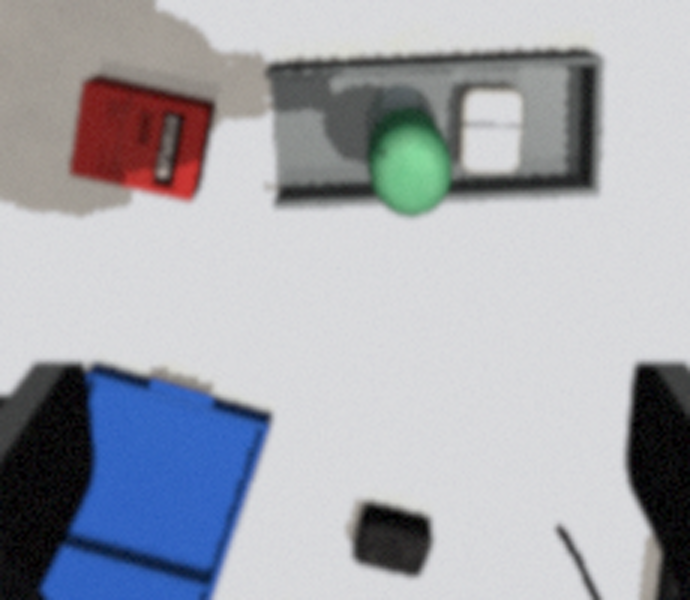

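Run:
```python
from h import *
m=camera_model("wrist")
f=lambda q,z: plane(m,np.array(q)/3+[200,130],z)[:,:2]*1000
w=f([[460,88],[522,88],[520,172],[462,172]],.027); print("white",w.mean(0),np.linalg.norm(w-np.roll(w,1,0),axis=1))
print("cap",f([[410,172]],.105), "back",f([[600,50],[597,190]],.033))
b=f([[368,503],[430,515],[419,575],[356,560]],.024);print("black",b.mean(0),b.round(1).tolist(),np.linalg.norm(b-np.roll(b,1,0),axis=1))
go(.5635,.024,.15,14.4)
```

```text
white [609.50083818  31.97999144] [41.57659782 29.7120524  41.52777368 28.54250195]
cap [[567.28063564  22.01022595]] back [[648.62281267  80.81658111]
 [666.3485939   15.24572734]]
black [ 614.62573666 -206.25960082] [[595.8, -186.7], [631.3, -186.9], [634.3, -226.9], [597.1, -224.6]] [37.92308395 35.41702311 40.04212061 37.26580227]
[-15.1  16.5 177.3] turn -2.3 q6 -0.19
```

```bash
python3 -c "
from h import *
go(.5655,.022,.078,14.5)"
```

```text
[-17.5  18.1 249.3] turn -2.4 q6 -0.19
```

Request:
servo_tool --pt "-17.5 18 20 -2.4" --pt "-17.5 18 60 -2.4" --pt "-17.5 18 100 -2.4" --pt "-17.5 18 140 -2.4" --pt "-17.5 18 170 -2.4" --pt "-17.5 18 200 -2.4" --pt "-17.5 18 225 -2.4" --pt "-17.5 18 240 -2.4" --pt "-17.5 18 249 -2.4" --pt "-17.5 18 249 -2.4" --gripper 75 --squeeze 35

```text
time_s: 2.62
tcp_pos: [0.5638, 0.0227, 0.0763]
ee_rot: [0.611, 0.792, -0.001, -0.002]
ft_force: [-0.5, 0.7, -0.0]
opening: 0.0748
grip_force: 0.0
```

Request:
servo_tool --pt "0 0 0 0" --pt "0 0 0 0" --pt "0 0 0 0" --pt "0 0 0 0" --pt "0 0 0 0" --pt "0 0 0 0" --pt "0 0 0 0" --pt "0 0 0 0" --gripper 25

```text
time_s: 3.28
tcp_pos: [0.5681, 0.0211, 0.081]
ee_rot: [0.612, 0.791, 0.001, 0.001]
ft_force: [0.3, 1.0, 6.4]
opening: 0.0329
grip_force: 35.1
```

```bash
python3 -c "
from h import *
look('side','s2')
im=cv2.imread('pics/s2.png')
cv2.imwrite('pics/s2c.png',cv2.resize(im[130:290,230:430],None,fx=3,fy=3))
go(.5655,.022,.078,14.5)"
```

```text
[ 1.5 -2.3  3. ] turn 0.0 q6 -0.26
```

View pics/s2c.png

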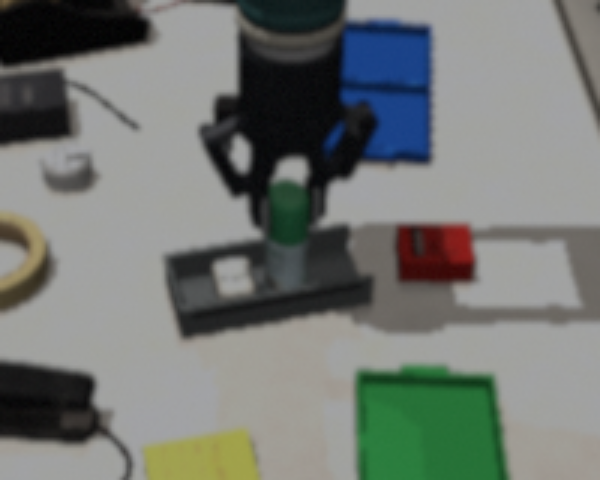

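Roller sits between the pads (cap at (288,210) in the crop), charger behind it at (235,275). Lifting.

```bash
python3 -c "
from h import *
go(.60,-.085,.145);go(.60,-.085,.079)"
```

```text
[-110.8    4.6  -63.9] turn 0 q6 -0.26
[-110.7    4.4    2.1] turn 0 q6 -0.26
```

Request:
servo_tool --pt "0 0 -20 0" --pt "0 0 -45 0" --pt "0 0 -65 0" --pt "-25 1 -66 0" --pt "-60 2 -66 0" --pt "-90 4 -66 0" --pt "-111 4.5 -66 0" --pt "-111 4.5 -66 0" --pt "-111 4.5 -66 0"

```text
time_s: 4.08
tcp_pos: [0.5985, -0.0865, 0.1448]
ee_rot: [0.613, 0.79, 0.0, -0.0]
ft_force: [-0.1, 0.2, -1.7]
opening: 0.0329
grip_force: 35.4
```

```bash
python3 -c "
from h import *
print(monitor.sense()['ft_force'])
go(.60,-.085,.079)"
```

```text
[-0.11991999  0.24391336 -1.72224414]
[ 1.   1.8 65.8] turn 0 q6 -0.44
```

Request:
servo_tool --pt "0 0 25 0" --pt "0 0 45 0" --pt "0 0 57 0" --pt "0 0 62 0" --pt "0 0 64 0" --pt "0 0 66 0" --pt "0 0 67 0" --pt "0 0 67 0"

```text
time_s: 4.75
tcp_pos: [0.5994, -0.0852, 0.0789]
ee_rot: [0.612, 0.791, 0.0, 0.001]
ft_force: [0.5, 0.2, -0.7]
opening: 0.0322
grip_force: 35.4
```

Request:
servo_tool --pt "0 0 1 0" --pt "0 0 1 0" --pt "0 0 1 0" --pt "0 0 1 0"

```text
time_s: 5.08
tcp_pos: [0.5996, -0.0854, 0.078]
ee_rot: [0.612, 0.791, 0.001, 0.001]
ft_force: [0.3, 0.9, 3.9]
opening: 0.0325
grip_force: 35.8
```

Request:
servo_tool --pt "0 0 0 0" --pt "0 0 0 0" --pt "0 0 0 0" --pt "0 0 0 0" --pt "0 0 0 0" --pt "0 0 -15 0" --pt "0 0 -50 0" --pt "0 0 -90 0" --pt "0 0 -110 0" --pt "0 0 -110 0" --gripper 75

```text
time_s: 5.92
tcp_pos: [0.6027, -0.086, 0.1939]
ee_rot: [0.612, 0.791, 0.003, 0.005]
ft_force: [0.5, -0.9, 0.7]
opening: 0.0752
grip_force: 0.0
```

```bash
python3 -c "
from h import *
go(.6095,.032,.19,14.5);go(.6095,.032,.018,14.5)"
```

```text
[112.5  36.2   3.7] turn 0.0 q6 -0.44
[113.4  34.4 175.7] turn 0.0 q6 -0.44
```

Request:
servo_tool --pt "40 12 -5 0" --pt "80 24 -5 0" --pt "112 35 -5 0" --pt "112 35 -5 0" --pt "112 35 -5 0" --gripper 60

```text
time_s: 6.33
tcp_pos: [0.6037, 0.0337, 0.1908]
ee_rot: [0.611, 0.792, -0.001, -0.001]
ft_force: [0.1, -0.4, 0.4]
opening: 0.0599
grip_force: 0.0
```

Run:
```python
from h import *
print(monitor.sense()['tcp_pos'])
im,m=look('wrist','w3')
h=cv2.cvtColor(im,cv2.COLOR_BGR2HSV)
k=cv2.inRange(h,(0,0,170),(180,40,255))
np.save('m3.npy',m['world_from_camera'])
cv2.imwrite('pics/w3b.png',im)
g=cv2.cvtColor(im,cv2.COLOR_BGR2GRAY)
for b in blobs(k,200):
    x=cv2.boundingRect(b)
    if x[2]<150: print(x,*rect(m,b,.027))
go(.6095,.032,.018,14.5)
```

```text
[0.6037081  0.03372813 0.19078009]
(541, 321, 64, 58) [960.7 -72.5] [116.9  46.3] -24.8
(468, 229, 54, 50) [806.1   6.7] [58.5 55.4] -75.4
(438, 351, 29, 18) [ 815.  -137.4] [36.  25.7] 14.6
[ -1.9   5.8 172.8] turn 0.1 q6 -0.24
```

View pics/w3b.png

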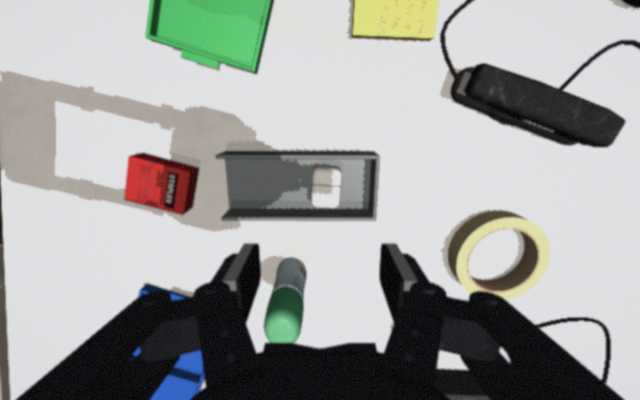

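The roller stands upright (cap (284,320)), and the charger's top is at about (312–340, 166–207). Lane rim is x 220–379, y 151–218.

Run:
```python
from h import *
im=cv2.imread('pics/w3.png');m=camera_model('wrist')
h=cv2.cvtColor(im,cv2.COLOR_BGR2HSV);k=cv2.inRange(h,(0,0,115),(180,255,255));o=np.zeros_like(k);o[156:210,300:350]=k[156:210,300:350]
g=cv2.cvtColor(im,cv2.COLOR_BGR2GRAY);print(g[185,300:350:3],g[156:214:3,320])
p=plane(m,[[312,166],[341,166],[341,208],[312,208]],.027)[:,:2]*1000;print(p.mean(0),np.linalg.norm(p-np.roll(p,1,0),axis=1))
q=plane(m,[[379,153],[377,219]],.033)[:,:2]*1000;print(q.round(1),q.mean(0))
go(.6095,.032,.018,14.5)
```

```text
[ 90  91  92  90 106 140 145 143 145 141 160 198 202 187 153 157 155] [133 132 145  93 113 166 178 178 176 164 158 171 179 222 227 226 225 168
  46  41]
[610.24382366  31.06032678] [43.90624804 28.79989823 43.90300931 29.99163453]
[[649.8  78.2]
 [668.4  13.3]] [659.07921161  45.77692518]
[ -1.9   5.8 172.8] turn 0.1 q6 -0.24
```

Request:
servo_tool --pt "-1 5 30 0" --pt "-1 5 65 0" --pt "-1 5 95 0" --pt "-1 5 115 0" --pt "-1 5 125 0" --pt "-1 5 130 0" --pt "-1 5 130 0" --pt "-1 5 130 0" --gripper 48

```text
time_s: 7.05
tcp_pos: [0.6105, 0.0316, 0.063]
ee_rot: [0.612, 0.791, 0.0, 0.001]
ft_force: [0.5, 0.2, 0.1]
opening: 0.0478
grip_force: 0.0
```

```bash
python3 -c "
from h import *
go(.610,.031,.0145,14.5)"
```

```text
[-0.5 -0.7 48.5] turn -0.0 q6 -0.24
```

Request:
servo_tool --pt "-0.5 -0.5 15 0" --pt "-0.5 -0.5 28 0" --pt "-0.5 -0.5 38 0" --pt "-0.5 -0.5 44 0" --pt "-0.5 -0.5 48 0" --pt "-0.5 -0.5 48 0"

```text
time_s: 7.55
tcp_pos: [0.6083, 0.0317, 0.0128]
ee_rot: [0.612, 0.791, -0.001, -0.001]
ft_force: [0.4, -0.8, -0.3]
opening: 0.0478
grip_force: 0.0
```

Request:
servo_tool --pt "0 0 0 0" --pt "0 0 0 0" --pt "0 0 0 0" --pt "0 0 0 0" --pt "0 0 0 0" --pt "0 0 0 0" --pt "0 0 0 0" --gripper 20

```text
time_s: 8.13
tcp_pos: [0.6095, 0.0317, 0.0144]
ee_rot: [0.612, 0.791, 0.0, 0.0]
ft_force: [0.3, 0.8, 2.4]
opening: 0.0296
grip_force: 34.5
```

Request:
servo_tool --pt "0 0 -20 0" --pt "0 0 -60 0" --pt "0 0 -100 0" --pt "0 0 -140 0" --pt "0 0 -180 0" --pt "0 0 -220 0" --pt "0 0 -236 0" --pt "0 0 -236 0"

```text
time_s: 8.8
tcp_pos: [0.6125, 0.0317, 0.257]
ee_rot: [0.612, 0.791, 0.004, 0.005]
ft_force: [0.6, 0.4, 0.5]
opening: 0.0295
grip_force: 34.4
```

```bash
python3 -c "
from h import *
go(.476,-.201,.25,-5.5)"
```

```text
[-191.  -190.5    5.4] turn 20.0 q6 -0.24
```

Request:
servo_tool --pt "-40 -40 3 5" --pt "-70 -70 3 10" --pt "-100 -100 3 15" --pt "-130 -130 3 20" --pt "-160 -160 3 20" --pt "-180 -180 3 20" --pt "-191 -190 3 20" --pt "-191 -190 3 20" --pt "-191 -190 3 20" --pt "-191 -190 3 20"

```text
time_s: 9.63
tcp_pos: [0.4727, -0.2003, 0.2457]
ee_rot: [0.74, 0.672, -0.0, -0.001]
ft_force: [0.8, -0.0, -0.7]
opening: 0.0297
grip_force: 34.5
```

Run:
```python
from h import *
print(monitor.sense()['tcp_pos'])
im,m=look('wrist','w4')
for b in blobs(mask(im,'blue'),200)[:3]: print(cv2.boundingRect(b),*rect(m,b,.016))
h=cv2.cvtColor(im,cv2.COLOR_BGR2HSV)
```

```text
[ 0.47274668 -0.20026905  0.24568741]
(282, 124, 86, 116) [ 474.9 -217.2] [145.9 100.9] 83.8
(34, 162, 39, 32) [ 145.7 -175.9] [54.4 34.7] 0.8
(3, 167, 28, 28) [  96.3 -174.7] [34.4 31.3] 83.0
```

View pics/w4.png

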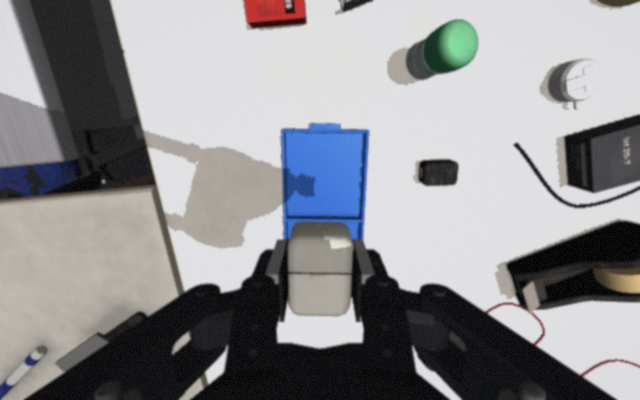

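Compartment rim spans about (283,130)–(368,131) to the divider at (286,218)–(364,219); black charger top is about (420–458, 158–186).

Run:
```python
from h import *
m=camera_model('wrist')
p=plane(m,[[283,130],[368,131],[364,219],[286,218]],.016)*1000;print(p.round(1)[:,:2],p.mean(0))
im=cv2.imread('pics/w4.png');g=cv2.cvtColor(im,cv2.COLOR_BGR2GRAY);k=cv2.inRange(g,0,70);o=np.zeros_like(k);o[150:195,410:470]=k[150:195,410:470]
for b in blobs(o,200): print(cv2.boundingRect(b),*rect(m,b,.024))
h=cv2.cvtColor(im,cv2.COLOR_BGR2HSV)
cv2.imwrite("pics/w4c.png",cv2.resize(im[140:200,400:480],None,fx=6,fy=6,interpolation=cv2.INTER_CUBIC))
go(.479,-.205,.020,-5.5)
```

```text
[[ 433.7 -146.4]
 [ 532.9 -157.1]
 [ 522.2 -266.5]
 [ 423.2 -255.7]] [ 478.00637041 -206.40844872   16.        ]
(419, 160, 38, 25) [ 612.  -212.4] [44.4 29.1] -5.5
[ -4.7   6.7 225.9] turn 0.1 q6 -0.35
```

View pics/w4c.png

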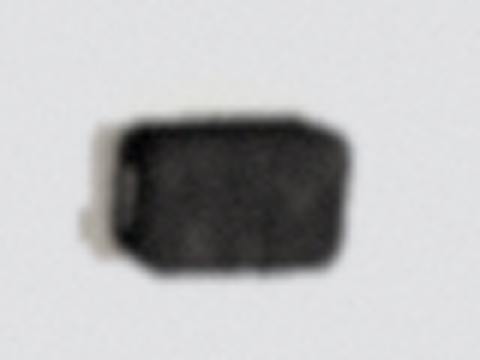

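Request:
servo_tool --pt "-4 5 40 0" --pt "-4 5 80 0" --pt "-4 5 120 0" --pt "-4 5 155 0" --pt "-4 5 180 0" --pt "-4 5 200 0" --pt "-4 5 208 0" --pt "-4 5 210 0" --pt "-4 5 210 0"

```text
time_s: 10.43
tcp_pos: [0.4781, -0.2046, 0.0367]
ee_rot: [0.74, 0.673, -0.0, -0.0]
ft_force: [1.0, -0.1, -0.1]
opening: 0.0295
grip_force: 34.5
```

```bash
python3 -c "
from h import *
go(.478,-.206,.0155,-5.5)"
```

```text
[-1.4  0.  21.2] turn 0.1 q6 -0.36
```

Request:
servo_tool --pt "0 0 8 0" --pt "0 0 14 0" --pt "0 0 18 0" --pt "0 0 21 0" --pt "0 0 22 0" --pt "0 0 22 0"

```text
time_s: 10.93
tcp_pos: [0.4775, -0.2054, 0.0148]
ee_rot: [0.74, 0.672, -0.0, -0.0]
ft_force: [-0.0, 0.4, -0.6]
opening: 0.0292
grip_force: 34.5
```

Request:
servo_tool --pt "0 0 0 0" --pt "0 0 0 0" --pt "0 0 0 0" --pt "0 0 -5 0" --pt "0 0 -30 0" --pt "0 0 -70 0" --pt "0 0 -110 0" --pt "0 0 -150 0" --pt "0 0 -150 0" --gripper 46

```text
time_s: 11.68
tcp_pos: [0.4833, -0.2081, 0.175]
ee_rot: [0.74, 0.673, 0.003, 0.008]
ft_force: [1.4, -0.9, 1.0]
opening: 0.0462
grip_force: 0.0
```

```bash
python3 -c "
from h import *
go(.613,-.211,.16,84);go(.613,-.211,.0125,84)"
```

```text
[  9.5 129.2  16.9] turn -89.5 q6 -0.36
[ 10.4 126.9 164.4] turn -89.5 q6 -0.36
```

Request:
servo_tool --pt "8 30 0 -7" --pt "8 60 0 -14" --pt "8 90 0 -21" --pt "8 120 0 -28" --pt "8 128 0 -35" --pt "8 128 0 -42" --pt "8 128 0 -49" --pt "8 128 0 -56" --pt "8 128 0 -63" --pt "8 128 0 -70" --gripper 55

```text
time_s: 12.52
tcp_pos: [0.6059, -0.2096, 0.165]
ee_rot: [0.217, 0.976, -0.0, 0.0]
ft_force: [0.1, -0.4, 0.3]
opening: 0.0549
grip_force: 0.0
```

Request:
servo_tool --pt "0 0 20 -7" --pt "0 0 40 -14" --pt "0 0 60 -19.5" --pt "0 0 80 -19.5" --pt "0 0 90 -19.5" --pt "0 0 90 -19.5"

```text
time_s: 13.02
tcp_pos: [0.6036, -0.2087, 0.0718]
ee_rot: [0.052, 0.999, 0.001, -0.003]
ft_force: [0.3, -0.1, -1.6]
opening: 0.0551
grip_force: 0.0
```

Run:
```python
from h import *
im,m=look('wrist','w5');print(monitor.sense()['tcp_pos'])
g=cv2.cvtColor(im,cv2.COLOR_BGR2GRAY)
go(.613,-.211,.0125,84)
```

```text
[ 0.60477503 -0.20920718  0.07360986]
[-8.5 -1.  61.1] turn 0.0 q6 -1.84
```

View pics/w5.png

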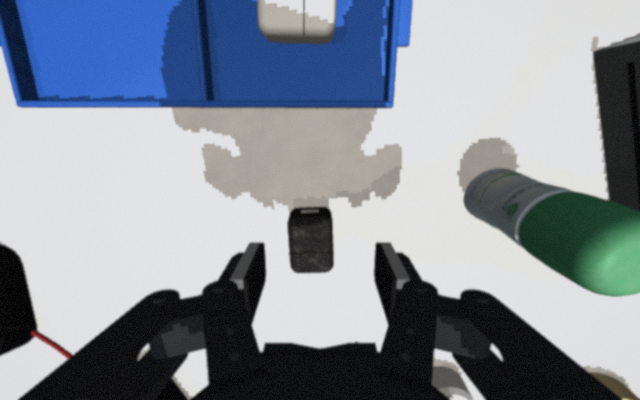

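Black charger top is about (290–332, 214–272), between and parallel to the pads; the white charger sits in its compartment at the top.

Run:
```python
from h import *
m=camera_model('wrist')
p=plane(m,[[290,215],[331,214],[333,272],[291,272]],.024)*1000;print(p.round(1)[:,:2],p.mean(0))
go(p.mean(0)[0]/1e3,p.mean(0)[1]/1e3,.0125,84)
```

```text
[[ 594.8 -226.7]
 [ 596.9 -200.4]
 [ 638.7 -203. ]
 [ 635.7 -231.5]] [ 616.51791115 -215.37332319   24.        ]
[-12.5  -5.   61.1] turn 0.0 q6 -1.84
```

Request:
servo_tool --pt "-11 -3 20 0" --pt "-11 -3 35 0" --pt "-11 -3 48 0" --pt "-11 -3 56 0" --pt "-11 -3 60 0" --pt "-11 -3 60 0"

```text
time_s: 13.57
tcp_pos: [0.6159, -0.2135, 0.0142]
ee_rot: [0.052, 0.999, 0.0, -0.001]
ft_force: [-1.7, -0.5, 0.6]
opening: 0.0551
grip_force: 0.0
```

Request:
servo_tool --pt "0 0 0 0" --pt "0 0 0 0" --pt "0 0 0 0" --pt "0 0 0 0" --pt "0 0 0 0" --pt "0 0 0 0" --pt "0 0 0 0" --gripper 20

```text
time_s: 14.15
tcp_pos: [0.6174, -0.2141, 0.0162]
ee_rot: [0.052, 0.999, -0.0, 0.001]
ft_force: [-0.4, 0.7, 4.9]
opening: 0.0294
grip_force: 35.5
```

Run:
```python
from h import *
go(.50,.0,.25,87.8)
go(.47,.18,.25,87.8)
```

```text
[ 138.6  200.6 -234.2] turn -3.8 q6 -1.84
[ 187.2  376.5 -234.4] turn -3.8 q6 -1.84
```

Request:
servo_tool --pt "0 0 -40 0" --pt "0 0 -80 0" --pt "0 0 -120 0" --pt "0 0 -160 0" --pt "0 0 -195 0" --pt "20 30 -205 -3.8" --pt "40 65 -205 -3.8" --pt "60 105 -205 -3.8" --pt "75 145 -205 -3.8" --pt "90 185 -205 -3.8"

```text
time_s: 14.98
tcp_pos: [0.546, -0.0241, 0.2196]
ee_rot: [0.02, 1.0, 0.0, -0.0]
ft_force: [1.2, 0.7, 0.3]
opening: 0.0296
grip_force: 34.9
```

Run:
```python
from h import *
go(.47,.25,.23,87.8)
```

```text
[ 86.7 270.9 -10.3] turn -0.0 q6 -1.62
```

Request:
servo_tool --pt "12 40 -5 0" --pt "24 80 -5 0" --pt "36 120 -5 0" --pt "48 160 -5 0" --pt "60 200 -5 0" --pt "72 240 -5 0" --pt "80 275 -5 0" --pt "84 296 -5 0" --pt "84 296 -5 0" --pt "84 296 -5 0"

```text
time_s: 15.82
tcp_pos: [0.474, 0.2745, 0.2243]
ee_rot: [0.018, 1.0, -0.0, -0.0]
ft_force: [-0.5, -0.1, -1.6]
opening: 0.0292
grip_force: 34.9
```

Run:
```python
from h import *
go(.47,.29,.023,87.8)
im,m=look('wrist','w6')
for b in blobs(mask(im,'green'),200)[:3]: print(cv2.boundingRect(b),*rect(m,b,.016))
```

```text
[  4.4  15.6 201.3] turn 0.2 q6 -1.06
(182, 126, 209, 88) [467.7 236.8] [237.  101.2] 87.9
(0, 291, 23, 34) [ 640.6 -141.6] [56.6 28.2] -19.0
```

View pics/w6.png

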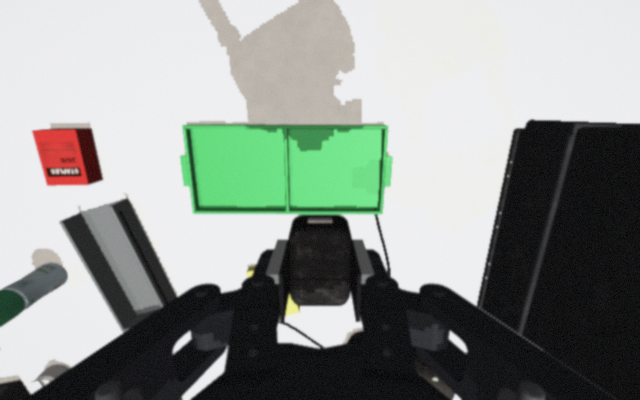

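The whole green tray is visible (182–391, 126–214), its divider at x≈288; the black charger is held squarely.

Request:
servo_tool --pt "4 16 40 0" --pt "4 16 80 0" --pt "4 16 120 0" --pt "4 16 150 0" --pt "4 16 170 0" --pt "4 16 180 0" --pt "4 16 180 0" --pt "4 16 180 0"

```text
time_s: 16.53
tcp_pos: [0.472, 0.2889, 0.0452]
ee_rot: [0.02, 1.0, -0.0, -0.0]
ft_force: [0.4, -0.7, -0.4]
opening: 0.029
grip_force: 34.9
```

Run:
```python
from h import *
go(.47,.291,.0195,87.8)
```

```text
[ 2.1  2.  25.7] turn -0.1 q6 -1.03
```

Request:
servo_tool --pt "1 1 10 0" --pt "1 1 18 0" --pt "1 1 23 0" --pt "1 1 25 0" --pt "1 1 26 0" --pt "1 1 26 0"

```text
time_s: 17.03
tcp_pos: [0.4705, 0.2909, 0.0192]
ee_rot: [0.019, 1.0, 0.0, 0.0]
ft_force: [-0.5, 0.4, -0.5]
opening: 0.0292
grip_force: 35.0
```

Request:
servo_tool --pt "0 0 0 0" --pt "0 0 0 0" --pt "0 0 0 0" --pt "0 0 -5 0" --pt "0 0 -30 0" --pt "0 0 -70 0" --pt "0 0 -110 0" --pt "0 0 -150 0" --pt "0 0 -180 0" --pt "0 0 -180 0" --gripper 48

```text
time_s: 17.87
tcp_pos: [0.475, 0.2933, 0.2082]
ee_rot: [0.019, 1.0, 0.004, 0.006]
ft_force: [0.7, 0.1, -0.0]
opening: 0.0481
grip_force: 0.0
```

Run:
```python
from h import *
im,m=look('wrist','w7'); s=monitor.sense();print(s['tcp_pos'],s['qpos'].round(2))
for c,z in(('red',.026),('yellow',.014)):
    for b in blobs(mask(im,c),200)[:2]: print(c,cv2.boundingRect(b),*rect(m,b,z))
go(.4435,-.008,.22,89)
```

```text
[0.4734546  0.29244308 0.20463662] [ 0.51  0.06  1.91 -0.    1.17 -1.02]
red (0, 128, 59, 59) [440.7  -5.7] [60.7 55.9] -2.4
yellow (261, 285, 22, 36) [640. 232.] [54. 24.] -18.4
[  18.4 -301.3  -17.1] turn -1.2 q6 -1.02
```

Request:
servo_tool --pt "2 -35 0 -1.2" --pt "5 -75 0 -1.2" --pt "8 -115 0 -1.2" --pt "10 -155 0 -1.2" --pt "13 -195 0 -1.2" --pt "16 -235 10 -1.2" --pt "18 -270 30 -1.2" --pt "18 -300 60 -1.2" --pt "18 -300 80 -1.2" --pt "18 -300 80 -1.2" --gripper 75

```text
time_s: 18.75
tcp_pos: [0.4357, -0.0096, 0.1133]
ee_rot: [0.01, 1.0, 0.0, -0.006]
ft_force: [-1.7, -0.1, -1.2]
opening: 0.0751
grip_force: 0.0
```

Run:
```python
from h import *
s=monitor.sense();print(s['tcp_pos'],s['qpos'].round(2));im,m=look('wrist','w8'); 
for c,z in(('red',.026),('red',.0),):
    for b in blobs(mask(im,c),200)[:2]: print(c,cv2.boundingRect(b),*rect(m,b,z))
go(.4435,-.008,.018,89)
```

```text
[ 0.43571654 -0.00959949  0.11328725] [-0.08 -0.07  2.22 -0.    1.01 -1.63]
red (287, 175, 62, 78) [440.1 -10.6] [62.9 46.3] -1.3
red (287, 175, 62, 78) [449. -11.] [70.2 51.7] -1.3
[-6.8  0.8 97.5] turn -0.1 q6 -1.63
```

View pics/w8.png

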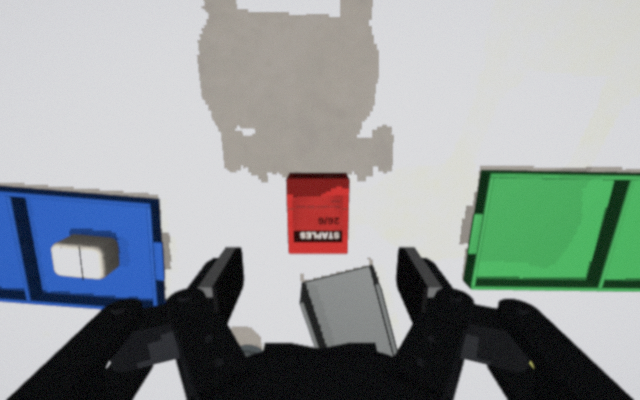

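Staples box (287–349, 175–253) lies centred and square between the pads, and the white charger is flat in the blue tray.

Request:
servo_tool --pt "-5 0 35 0" --pt "-5 0 65 0" --pt "-5 0 85 0" --pt "-5 0 95 0" --pt "-5 0 100 0" --pt "-5 0 100 0"

```text
time_s: 19.3
tcp_pos: [0.4462, -0.0078, 0.0189]
ee_rot: [0.008, 1.0, 0.0, -0.0]
ft_force: [0.9, -0.7, 1.0]
opening: 0.075
grip_force: 0.0
```

Request:
servo_tool --pt "0 0 0 0" --pt "0 0 0 0" --pt "0 0 0 0" --pt "0 0 0 0" --pt "0 0 0 0" --pt "0 0 0 0" --pt "0 0 0 0" --gripper 35

```text
time_s: 19.88
tcp_pos: [0.448, -0.0084, 0.0208]
ee_rot: [0.009, 1.0, 0.0, 0.002]
ft_force: [0.0, 0.4, 6.1]
opening: 0.0469
grip_force: 36.9
```

Run:
```python
from h import *
go(.4655,.181,.02,87.8)
```

```text
[-14.2 189.7   0.8] turn 1.2 q6 -1.63
```

Request:
servo_tool --pt "0 0 -15 0" --pt "0 0 -40 0" --pt "0 0 -65 1" --pt "-6 30 -65 1.2" --pt "-10 70 -65 1.2" --pt "-15 110 -65 1.2" --pt "-18 150 -65 1.2" --pt "-18 180 -65 1.2" --pt "-18 190 -65 1.2" --pt "-18 190 -65 1.2" --squeeze 45

```text
time_s: 20.72
tcp_pos: [0.4676, 0.1835, 0.0844]
ee_rot: [0.017, 1.0, 0.0, 0.001]
ft_force: [0.5, -0.7, -1.6]
opening: 0.0465
grip_force: 48.3
```

Run:
```python
from h import *
go(.470,.181,.024,87.8)
```

```text
[-2.5 -2.4 60.4] turn 0.2 q6 -1.21
```

Request:
servo_tool --pt "-1 -2 25 0" --pt "-1 -2 42 0" --pt "-1 -2 52 0" --pt "-1 -2 57 0" --pt "-1 -2 60 0" --pt "-1 -2 61 0" --pt "-1 -2 61 0"

```text
time_s: 21.3
tcp_pos: [0.4688, 0.1786, 0.024]
ee_rot: [0.019, 1.0, -0.0, 0.0]
ft_force: [0.1, -0.0, -1.1]
opening: 0.0464
grip_force: 48.3
```

Request:
servo_tool --pt "0 0 0 0" --pt "0 0 0 0" --pt "0 0 0 0" --pt "0 0 -5 0" --pt "0 0 -30 0" --pt "0 0 -70 0" --pt "0 0 -110 0" --pt "0 0 -150 0" --pt "0 0 -190 0" --pt "0 0 -190 0" --gripper 66

```text
time_s: 22.13
tcp_pos: [0.4737, 0.181, 0.2233]
ee_rot: [0.019, 1.0, 0.003, 0.008]
ft_force: [2.5, 1.2, 0.7]
opening: 0.0662
grip_force: 0.0
```

Run:
```python
from h import *
go(.628,.2075,.16,102.3)
```

```text
[-152.2   31.9   65.9] turn -14.5 q6 -1.22
```

Request:
servo_tool --pt "-30 6 0 -5" --pt "-65 13 0 -10" --pt "-100 20 10 -14.5" --pt "-135 28 30 -14.5" --pt "-150 32 60 -14.5" --pt "-150 32 85 -14.5" --pt "-150 32 95 -14.5" --pt "-150 32 95 -14.5" --gripper 75

```text
time_s: 22.8
tcp_pos: [0.6164, 0.2046, 0.1136]
ee_rot: [-0.107, 0.994, -0.001, -0.004]
ft_force: [-0.5, 0.2, -0.2]
opening: 0.0755
grip_force: 0.0
```

Run:
```python
from h import *
s=monitor.sense();print(s['tcp_pos'],s['qpos'].round(2));im,m=look('wrist','w9'); 
for b in blobs(mask(im,'yellow'),200)[:2]: print(cv2.boundingRect(b),*rect(m,b,.014))
for b in blobs(mask(im,'red'),200)[:2]: print(cv2.boundingRect(b),*rect(m,b,.029))
go(.628,.2075,.013,102.3)
```

```text
[0.61637522 0.20464135 0.11361179] [ 0.28  0.32  1.77  0.    1.06 -1.5 ]
(289, 171, 62, 89) [626.8 208.1] [76.4 48.4] 12.7
(285, 0, 78, 38) [483.7 179. ] [46.6 22.2] 87.9
[-11.1   0.2 103.1] turn 0.0 q6 -1.5
```

View pics/w9.png

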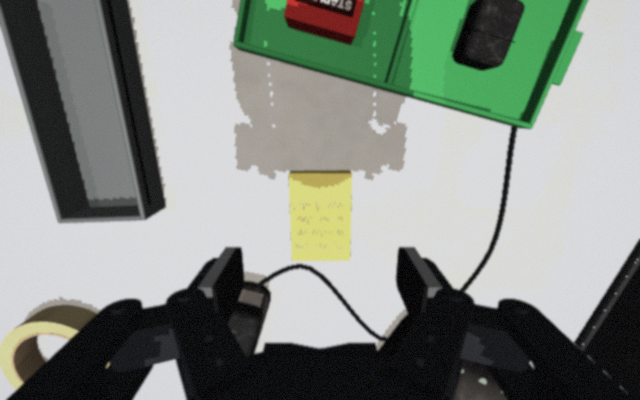

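Notes at (289–351, 171–260) square between the pads; staples and black charger lie in the green tray above.

Run:
```python
from h import *
m=camera_model('wrist');print(plane(m,[[215,295],[262,290],[265,312]],.054).round(3))
go(.627,.208,.0125,102.5)
```

```text
[[0.692 0.142 0.054]
 [0.681 0.176 0.054]
 [0.699 0.181 0.054]]
[-10.2   0.9 103.6] turn -0.2 q6 -1.5
```

Request:
servo_tool --pt "-10 0 35 0" --pt "-10 0.5 65 0" --pt "-10 0.5 85 0" --pt "-10 0.5 95 0" --pt "-10 0.5 100 0" --pt "-10 0.5 102 0" --pt "-10 0.5 102 0" --gripper 68

```text
time_s: 23.43
tcp_pos: [0.6302, 0.2085, 0.0178]
ee_rot: [-0.107, 0.994, 0.0, 0.001]
ft_force: [0.7, -0.2, 1.3]
opening: 0.0678
grip_force: 0.0
```

Run:
```python
from h import *
print(monitor.sense()['ft_force'])
go(.627,.208,.0125,102.5)
```

```text
[ 0.66097009 -0.24748426  1.32047365]
[3.3 0.2 5.3] turn -0.2 q6 -1.5
```

Request:
servo_tool --pt "2 0 3 0" --pt "2 0 6 0" --pt "2 0 6 0"

```text
time_s: 23.68
tcp_pos: [0.6273, 0.2078, 0.0105]
ee_rot: [-0.107, 0.994, 0.0, 0.0]
ft_force: [-0.1, -1.2, -1.1]
opening: 0.068
grip_force: 0.0
```

Request:
servo_tool --pt "0 0 0 0" --pt "0 0 0 0" --pt "0 0 0 0" --pt "0 0 0 0" --pt "0 0 0 0" --pt "0 0 0 0" --pt "0 0 0 0" --gripper 38

```text
time_s: 24.27
tcp_pos: [0.6277, 0.2079, 0.0106]
ee_rot: [-0.107, 0.994, 0.0, 0.001]
ft_force: [0.5, -0.1, 5.1]
opening: 0.0489
grip_force: 47.6
```

Run:
```python
from h import *
print(monitor.sense()['qpos'])
go(.52,.05,.23,84.3)
go(.4675,-.3175,.23,84.3)
```

```text
[ 2.82162596e-01  4.54211428e-01  1.80683458e+00 -3.63938882e-05
  8.79300489e-01 -1.50376055e+00]
[ 138.7 -131.2 -219.6] turn 18.0 q6 -1.5
[ 268.4 -479.1 -219.8] turn 18.0 q6 -1.5
```

Request:
servo_tool --pt "0 0 -20 0" --pt "0 0 -60 0" --pt "0 0 -100 0" --pt "0 0 -140 0" --pt "0 0 -180 0" --pt "15 -25 -200 5" --pt "30 -55 -200 10" --pt "50 -90 -200 15" --pt "70 -125 -200 18" --pt "90 -160 -200 18"

```text
time_s: 25.1
tcp_pos: [0.5719, 0.0309, 0.2092]
ee_rot: [0.05, 0.999, -0.0, -0.001]
ft_force: [1.2, -0.9, 0.4]
opening: 0.0486
grip_force: 47.1
```

Run:
```python
from h import *
go(.4675,-.3175,.21,84.3)
```

```text
[  69.  -357.1   -0.7] turn -0.0 q6 -1.46
```

Request:
servo_tool --pt "8 -40 0 0" --pt "16 -80 0 0" --pt "24 -120 0 0" --pt "32 -160 0 0" --pt "40 -200 0 0" --pt "48 -240 0 0" --pt "56 -280 0 0" --pt "64 -320 0 0" --pt "68 -345 0 0" --pt "68 -345 0 0"

```text
time_s: 25.93
tcp_pos: [0.4695, -0.3088, 0.2091]
ee_rot: [0.052, 0.999, -0.001, -0.001]
ft_force: [-0.4, 0.7, -1.1]
opening: 0.0487
grip_force: 47.1
```

Run:
```python
from h import *
s=monitor.sense();print(s['tcp_pos'],s['qpos'].round(2));im,m=look('wrist','w10')
for b in blobs(mask(im,'blue'),800)[:3]: print(cv2.boundingRect(b),*rect(m,b,.016))
go(.4675,-.3175,.016,84.3)
```

```text
[ 0.46946258 -0.3087772   0.20907659] [-0.62  0.07  1.88 -0.    1.19 -2.09]
(252, 127, 218, 91) [ 469.1 -263.8] [237.5 100.5] 84.0
[  1.2 -11.4 192.9] turn -0.2 q6 -2.09
```

View pics/w10.png

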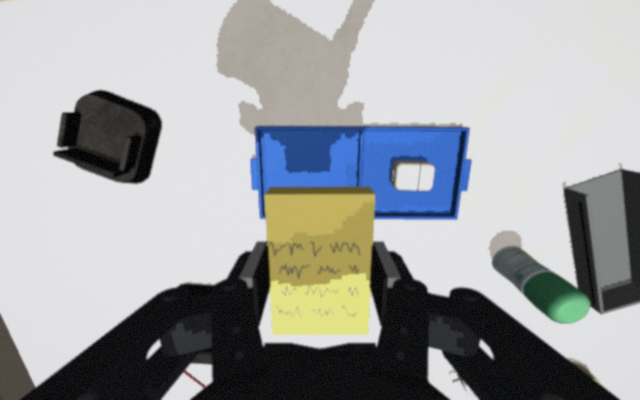

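Tray spans (252–470, 127–218) with the divider at x≈360; the notes hang flat in the gripper and the white charger is in the right-hand compartment.

Request:
servo_tool --pt "3 -10 40 0" --pt "3 -10 80 0" --pt "3 -10 115 0" --pt "3 -10 140 0" --pt "3 -10 155 0" --pt "3 -10 160 0" --pt "3 -10 160 0" --pt "3 -10 160 0"

```text
time_s: 26.65
tcp_pos: [0.4681, -0.3135, 0.0503]
ee_rot: [0.049, 0.999, 0.0, 0.0]
ft_force: [0.4, -0.0, -0.5]
opening: 0.0487
grip_force: 47.1
```

Run:
```python
from h import *
go(.4655,-.3185,.0140,84)
```

```text
[ 2.1 -5.3 36.3] turn 0.4 q6 -2.11
```

Request:
servo_tool --pt "2 -4 12 0" --pt "2 -4 22 0" --pt "2 -4 29 0" --pt "2 -4 33 0" --pt "2 -4 35 0" --pt "2 -4 36 0" --pt "2 -4 36 0"

```text
time_s: 27.23
tcp_pos: [0.4652, -0.3179, 0.0139]
ee_rot: [0.05, 0.999, 0.0, -0.0]
ft_force: [0.2, 0.1, -0.5]
opening: 0.0488
grip_force: 47.1
```

Request:
servo_tool --pt "0 0 0 0" --pt "0 0 0 0" --pt "0 0 0 0" --pt "0 0 -4 0" --pt "0 0 -30 0" --pt "0 0 -70 0" --pt "0 0 -110 0" --pt "0 0 -150 0" --pt "0 0 -190 0" --pt "0 0 -190 0" --gripper 60

```text
time_s: 28.07
tcp_pos: [0.4699, -0.3213, 0.2149]
ee_rot: [0.049, 0.999, -0.005, 0.007]
ft_force: [1.4, -1.2, 1.4]
opening: 0.0599
grip_force: 0.0
```

Run:
```python
from h import *
im,m=look('wrist','w11')
for b in blobs(mask(im,'yellow'),200)[:1]: print(cv2.boundingRect(b),*rect(m,b,.017))
for b in blobs(mask(im,'blue'),800)[:1]: print(cv2.boundingRect(b),*rect(m,b,.016))
for b in blobs(mask(im,'green'),100)[:2]: print(cv2.boundingRect(b),*rect(m,b,.1))
go(.60,-.085,.2,14.5)
```

```text
(302, 136, 45, 67) [ 465.1 -317.1] [74.5 47.4] -5.6
(265, 122, 217, 91) [ 469.4 -263.8] [237.5 101. ] 83.9
(534, 268, 62, 43) [ 581.  -104.3] [54.4 35.3] 46.6
[-107.4  247.3   10.6] turn 69.8 q6 -2.12
```

Request:
servo_tool --pt "-15 35 0 7" --pt "-30 70 0 14" --pt "-45 105 0 21" --pt "-62 140 0 28" --pt "-78 175 0 35" --pt "-92 210 0 42" --pt "-104 235 0 49" --pt "-106 246 5 56" --pt "-106 246 5 63" --pt "-106 246 5 70" --gripper 75

```text
time_s: 28.95
tcp_pos: [0.5943, -0.0818, 0.197]
ee_rot: [0.607, 0.794, -0.001, -0.001]
ft_force: [0.3, 0.1, 0.1]
opening: 0.0749
grip_force: 0.0
```

Request:
servo_tool --pt "0 0 0 0" --pt "0 0 0 0" --pt "0 0 0 0" --squeeze 35

```text
time_s: 29.2
tcp_pos: [0.5945, -0.0837, 0.1983]
ee_rot: [0.605, 0.796, -0.0, -0.0]
ft_force: [-0.6, -0.1, -0.7]
opening: 0.0752
grip_force: 0.0
```

Run:
```python
from h import *
im,m=look('wrist','w12');print(monitor.sense()['tcp_pos'])
go(.5995,-.0855,.13,14.5)
```

```text
[ 0.59461008 -0.08376638  0.19847463]
[-3.   4.3 68.5] turn 1.0 q6 -0.45
```

View pics/w12.png

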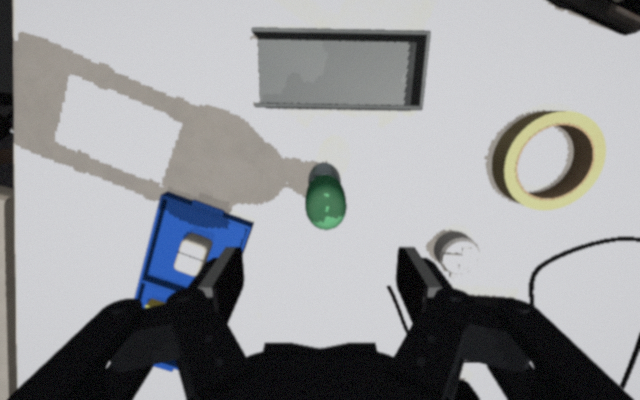

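The roller stands upright (cap at (326,203)) midway between the pads; the lane is empty at (255–428, 28–108).

Request:
servo_tool --pt "-3 4.5 20 1" --pt "-3 4.5 50 1" --pt "-3 4.5 80 1" --pt "-3 4.5 100 1" --pt "-3 4.5 113 1" --pt "-3 4.5 119 1" --pt "-3 4.5 120 1" --pt "-3 4.5 120 1"

```text
time_s: 29.92
tcp_pos: [0.6007, -0.0855, 0.0796]
ee_rot: [0.613, 0.79, 0.0, 0.0]
ft_force: [0.3, -0.1, 0.4]
opening: 0.0749
grip_force: 0.0
```

Request:
servo_tool --pt "0 0 0 0" --pt "0 0 0 0" --pt "0 0 0 0" --pt "0 0 0 0" --pt "0 0 0 0" --pt "0 0 0 0" --pt "0 0 0 0" --pt "0 0 0 0" --gripper 25

```text
time_s: 30.58
tcp_pos: [0.6012, -0.0854, 0.0806]
ee_rot: [0.613, 0.79, 0.001, 0.001]
ft_force: [-0.8, -0.0, 7.2]
opening: 0.0327
grip_force: 34.9
```

Run:
```python
from h import *
go(.5655,.0222,.15,14.5)
```

```text
[113.1  -7.6 -69.6] turn -0.1 q6 -0.43
```

Request:
servo_tool --pt "0 0 -20 0" --pt "0 0 -45 0" --pt "0 0 -65 0" --pt "25 -2 -68 0" --pt "60 -4 -68 0" --pt "90 -6 -68 0" --pt "112 -7 -68 0" --pt "112 -7 -68 0" --pt "112 -7 -68 0"

```text
time_s: 31.33
tcp_pos: [0.5649, 0.0225, 0.1467]
ee_rot: [0.612, 0.791, -0.0, -0.0]
ft_force: [-0.1, -0.4, -0.8]
opening: 0.0327
grip_force: 35.3
```

Run:
```python
from h import *
go(.566,.0215,.084,14.5)
```

```text
[-1.3  0.8 62.7] turn 0.0 q6 -0.26
```

Request:
servo_tool --pt "-1 0.5 25 0" --pt "-1 0.5 43 0" --pt "-1 0.5 54 0" --pt "-1 0.5 59 0" --pt "-1 0.5 61 0" --pt "-1 0.5 62 0" --pt "-1 0.5 63 0" --pt "-1 0.5 63 0"

```text
time_s: 32.0
tcp_pos: [0.5671, 0.0205, 0.0848]
ee_rot: [0.613, 0.79, 0.001, 0.001]
ft_force: [-0.3, 0.3, -1.1]
opening: 0.0327
grip_force: 35.3
```

Request:
servo_tool --pt "0 0 1 0" --pt "0 0 1 0" --pt "0 0 1 0"

```text
time_s: 32.25
tcp_pos: [0.5669, 0.0207, 0.0836]
ee_rot: [0.613, 0.79, 0.0, 0.001]
ft_force: [0.6, -0.2, 1.0]
opening: 0.0322
grip_force: 35.4
```

Contact; release and rise.

Request:
servo_tool --pt "0 0 0 0" --pt "0 0 0 0" --pt "0 0 0 0" --pt "0 0 0 0" --pt "0 0 0 0" --pt "0 0 -15 0" --pt "0 0 -50 0" --pt "0 0 -90 0" --pt "0 0 -130 0" --pt "0 0 -160 0" --gripper 75

```text
time_s: 33.08
tcp_pos: [0.5671, 0.0207, 0.2465]
ee_rot: [0.613, 0.79, 0.001, 0.001]
ft_force: [0.9, -0.6, 0.4]
opening: 0.0751
grip_force: 0.0
```

Request:
servo_tool --pt "0 0 -40 0" --pt "0 0 -80 0" --pt "0 0 -80 0" --pt "0 0 -80 0" --pt "0 0 -80 0"

```text
time_s: 33.5
tcp_pos: [0.5661, 0.0207, 0.3228]
ee_rot: [0.613, 0.79, 0.0, 0.0]
ft_force: [-0.5, 0.5, -1.6]
opening: 0.075
grip_force: 0.0
```

Run:
```python
from h import *
im,m=look('wrist','w13');print(monitor.sense()['tcp_pos'])
im2,_=look('side','s13');c=cv2.resize(im2[120:360,220:440],(550,600))
cv2.imwrite('pics/f.png',np.hstack([c[:,:550]]))
for k,z in(('red',.029),('yellow',.017)):
    for b in blobs(mask(im,k),150)[:2]: print(k,*rect(m,b,z))
```

```text
[0.56541807 0.02067998 0.32137949]
red [464.4 178.8] [61.5 48.8] -2.4
red [239.9 125.7] [82.  41.4] 14.0
```

View pics/f.png

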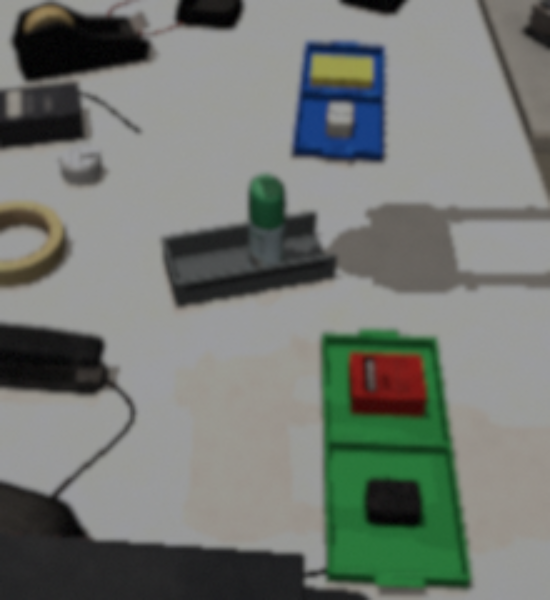

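View pics/w13.png

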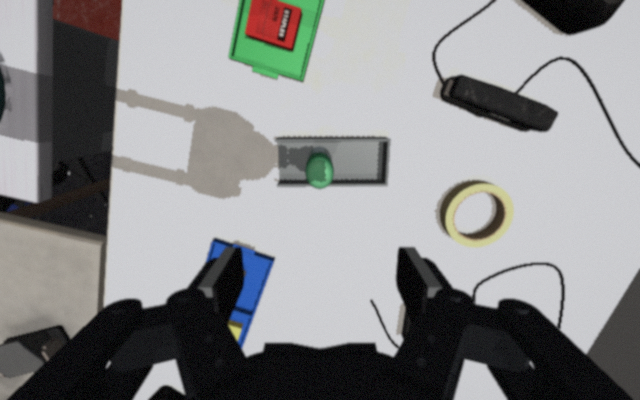

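The pictures show all four items flat in their own compartments. The roller is upright in the lane (side crop (266,220)), and the stapler and counter have not moved.

```bash
python3 -c "
from workcell import workorder
print(workorder.hand_in())"
```

```text
the job is handed in; nothing more can be done
None
```

I handed the job in at about 33.6 s. The last pictures show both kits filled as asked, the roller upright back in the lane, and the stapler and counter where they were; the hand-in returned no verdict.

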